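# Latch a circuit board into the spring-contact test dock

## Task

Connect the circuit board to the test dock: slide its carriage up against the spring contacts of the blue head, then hook the latch's wire loop over the keeper on the carriage (the lever has to stand well forward for the loop to reach), and finally press the red lever down over centre until it lies flat and the carriage is drawn fully home. Do not push on the circuit board itself, and leave the solder spool and the roll of tape where they are.

Things in the scene. Friction and masses are not known exactly. Their poses are not given: they have to be found in the camera images.
- dock: the test dock, fixed on the bench: a dark base plate 310 x 110 x 12 mm with a blue latch head (110 x 76 mm, its top 33 mm above the bench) at its -x end and a sliding carriage on the other. Origin: centre of the plate's underside, on the bench. Its x axis runs along the plate from the blue head to the carriage, y across it, z up. All motion of carriage, lever and loop lies in the vertical plane y = 0 of this frame.
- carriage (a joint): the aluminium carriage's slide, m: 0 is fully home, it grows as the carriage moves away from the blue head (dock +x), up to 0.045. It meets the spring-loaded contact block at about 0.005; from there the springs resist with 7 N growing to 25 N at 0, and push the carriage back out to 0.005 unless the latch holds it. Sliding friction 1.5 N. The carriage is 139 x 80 mm; its flat deck is 34 mm above the bench.
- push_plate (a point): centre of the far (dock +x) face of the upright plate at the carriage's outer end, which faces away from the blue head; 80 mm wide, from 30 mm below to 18 mm above the deck; this point is 46 mm above the bench. A good place to push the carriage home.
- keeper (a point): the steel keeper on the carriage: the post's face on the side away from the blue head, just under the lip, 12 mm above the deck. The post is 30 mm wide and 8 mm thick; the lip on its top is 6 mm high (top 18 mm above the deck) and overhangs 5 mm away from the head. The loop's crossbar must go down beyond the lip and is then drawn in under it. Axes as the dock's.
- board: the green circuit board fixed on the carriage between keeper and push plate, 56 (along dock x) x 82 mm, parts up to 26 mm above the deck; origin at its centre on the deck, 68 mm in dock +x from the keeper. Not to be pushed on.
- lever_pivot (a point): the pivot of the lever, fixed on the dock, 46 mm above the bench; the axis is the dock's y. With the carriage at 0 the point keeper lies 58 mm from it in dock x and at the same height.
- lever (a joint): the latch lever's angle, rad: 0 is shut (lying flat over the blue head, pointing to dock -x, against its stop); it grows as the lever is raised: 1.57 upright, 2.2 its forward stop, leaning over the carriage. The lever is a bar 86 mm long from the pivot, 8 to 9 mm thick, with a red grip 26 mm wide over its outer 40 mm. Stiff: it stays where it is put (about 1 N at the tip to move it). Under load it snaps past centre at about 0.26.
- lever_tip (a point): end of the red lever, 86 mm from the pivot.
- loop (a joint): angle of the wire loop relative to the lever, rad; its elevation over dock +x is this value minus the lever's, plus 0.02. It stands by itself within about 30 degrees of upright; leaning further it falls by its own weight, forward on to the carriage or back to its stop at 3.8. It starts thrown back behind the lever on that stop. With the lever at 2.2 the stop brings it about upright.
- loop_bar (a point): centre of the crossbar at the loop's free end, 82 mm from its pin; wire 6 mm thick, loop 56 mm wide outside, 44 inside; it passes freely round lever and keeper. Lying on the deck its centre is 3 mm above the deck. With the lever at 2.2 it comes down 84 mm in dock x from the lever pivot, beyond the lip if the carriage is against the contacts; with the lever leaning back it falls short, on the lip.
- tape: roll of black tape lying flat, 62 mm across, 19 mm high; bystander, origin at the centre of the underside
- spool: yellow-flanged spool of solder standing upright, 58 mm across, 52 mm high; bystander, origin at the centre of the underside
- loop_pin (a point): the pin on the lever about which the wire loop turns, 22 mm from the lever pivot: at lever value L it lies from the pivot by -22 cos(L - 0.26) mm in dock x and +22 sin(L - 0.26) mm in z.

How it is judged:
On the way, in this order (a step that is already met when the one before it is completed fails the run):
1. the carriage is up against the spring contacts (value of joint carriage below 0.0085 m), for 0.1 s.
2. the loop's crossbar is down beyond the keeper's lip, lower than the lip's underside, the lever still raised (x of loop_bar in the frame of keeper between 0 and 0.035 m and z of loop_bar in the frame of keeper below 0 m and value of joint lever above 0.7 rad), for 0.1 s.
At the end, for the whole second after the job is handed in: the lever lies shut (within 0.1 rad of its stop), the loop's crossbar sits under the keeper's lip against the post, the carriage is drawn home (within 3 mm), and all is at rest (value of joint lever below 0.1 rad and value of joint carriage below 0.003 m and x of loop_bar in the frame of keeper between 0 and 0.008 m and z of loop_bar in the frame of keeper below 0 m and velocity of joint lever below 0.05 rad/s and velocity of joint carriage below 0.005 m/s); the robot touches nothing.
It fails at once if the circuit board is pushed on (more than 3 N) (contact force between any of the fingers, the arm and board above 3 N).
It fails at once if the solder spool or the tape is moved by more than 20 mm (distance of any of spool, tape from where it was at the start of the episode above 0.02 m).
It also fails if it takes over 58 s, if anything falls off the work surface, if the arm or the gripper's body presses on something with over 40 N, if the wrist force passes 120 N, or if a joint passes its speed limit or range.

## Robot

A 6-joint arm with a two-finger parallel gripper is mounted at the origin on a cart in front of the work surface, level with it; the furniture and walls round the work are solid. World frame = base frame: x ahead of the robot, y to its left, z up, the work surface at z = 0. Lengths are in m, angles in rad, forces in N, time in s.
With the tool pointing down it reaches from about 0.3 to 0.95 m from the base axis. Payload 3.1 kg.
Tool frame: the origin (TCP) lies at the very end of the fingers, on their centre line; the grasp point (between the pads) lies 19 mm behind it (ctrl.pinch_z is the distance from the TCP to the grasp point, in m); z points along the fingers, y is the line along which they close (so a half turn about z gives the same grasp; the last joint's range is limited). The gripper opens to 85 mm and grips with 20 to 120 N. Pads are 22 mm wide; open, the fingers measure 114 mm over their backs; the gripper's body (76 mm by 85 mm) begins 54 mm behind the grasp point. The pads swing forward as they close: fully open they stand 13 mm farther back than shut.
Start: joints at [1.272, 0.308, 1.634, -0, 1.2, -0.07], TCP at [0.142, 0.609, 0.231] pointing down, gripper open.
Joint ranges: [-3.06, 3.06], [-0.79, 1.96], [0.05, 2.63], [-1.19, 4.34], [0.05, 2.64], [-2.94, 2.94]. Speed limits (rad/s): [2.79, 2.79, 3.14, 3.14, 3.14, 3.14].

## Interface

Orientations are given as a 3x3 rotation matrix whose columns are the frame's x, y, z axes.
In Python, from cell import readout, optics, ctrl gives the robot as it stands.
- The arm moves only by the tool servo_tool, never from a script. Its argument "motion" is a list of rows, each a list of 3 entries, a list of its own where there are three numbers: the finger opening in mm, from 0 to 85.4, then the shift along the tool's x, y, z in units of 0.02 m (1.0 is 0.02 m), then the turn about the tool's z in units of 360 degrees (1.0 is 360 degrees). A call has 1 to 8 rows; each row shifts and turns the commanded pose from where the row before left it, along the tool's axes as they then stand; what a row does not reach is not made up. A row lasts 1/10 s, in which the tool goes at most 50 mm and 8.59 degrees, less where a joint would pass 70% of its speed; a pose out of reach is approached as far as the arm can. A call with a number of a shift or a turn outside -1 to 1 is refused whole. A call with a gripper value outside its range is refused whole. The fingers move at their own pace and stop on an object; "force" is the grip in N (left out, the last holds). Time passes only in rows, so rows that do not move let the fingers close. It gives the time, the measured TCP pose, the force, the opening and the grip force at its end, in the units of the state.
- readout.read_state(): the state, without advancing time (a new reading comes with each control period).
- optics.snapshot(name): name is "side" or "top"; returns a dict with "img" (420x560x3 uint8, red, green, blue), "depth" (420x560 float32, m along the optical axis (not along the pixel's ray), 0 where there is no reading), "K" (3x3 intrinsics, pixels), "R" (3x3) and "t" (3): a world point X has camera coordinates R X + t. Camera axes: x right, y down, z forward; pixel columns grow to the right and rows downward; lengths in m; the calibration is good to about 2 mm. A picture is of the moment at which its call begins.
- ctrl.hand_in(): hands the job in; it is judged then, once.
The state is a dict: "clock": time; "joint_pos": joint angles; "joint_velocities": joint speeds; "tau": joint torques, N m; "position": TCP position; "orientation": TCP orientation; "contact_force": force on the tool from outside, world axes, zero at the start; "ft_torque": the same for the moment, N m; "finger_gap": finger opening in m; "grip_force": force on a finger pad.
Only numpy, scipy, OpenCV 4.12 (cv2) and the standard library are available. Lean on these libraries where they do the work, as an engineer would, in place of code of your own. Each camera call takes 0.05 s, during which the arm holds its last target. There are 200 camera calls.

## Working session

There is one attempt and no reset: what is moved stays moved. The work goes in short steps, Python scripts to look and compute and a tool call to move; the robot and the scene stay as the last step left them, time stands still between calls to the robot, and variables do not carry over. Pictures are saved under pics/ and viewed, at most 10 in all, crops included, and the job is handed in when it is done.

Besides the shell and the picture viewer there is one more tool, called after ">>>" in YAML: its name, and indented under it one key for each argument. servo_tool: Moves the arm, as the interface text tells. Shifts and turns lie within -1 to 1; 1 stands for 0.02 m of shift or 360 degrees of turn. Its arguments: {"type":"object","properties":{"motion":{"type":"array"},"force":{"type":"number"}},"required":["motion"]}

```bash
ls; mkdir -p pics; python3 - <<'E'
from cell import readout, optics, ctrl
import cv2,numpy as np
s=readout.read_state();print(s['clock'],s['position'],np.round(s['orientation'],3),ctrl.pinch_z)
for n in('top','side'):
    d=optics.snapshot(n);cv2.imwrite(f'pics/{n}0.png',d['img'][...,::-1]);np.savez(f'{n}0.npz',**d);print(n,d['K'],d['R'],d['t'])
E
```

```text
pics
0.0 [0.14153327 0.60792038 0.23003928] [[-0.974  0.227 -0.001]
 [ 0.227  0.974 -0.002]
 [ 0.    -0.002 -1.   ]] 0.0187
top [[539.02435947   0.         281.28933759]
 [  0.         539.02435947 209.39066558]
 [  0.           0.           1.        ]] [[ 0.01352244 -0.99961565  0.02420116]
 [-0.99434291 -0.01599337 -0.10500663]
 [ 0.10535333 -0.02264431 -0.994177  ]] [-0.2187741   0.50141932  1.35291686]
side [[394.61913912   0.         283.52862112]
 [  0.         394.61913912 219.39054003]
 [  0.           0.           1.        ]] [[ 9.97536142e-01  7.01501731e-02 -7.73798947e-04]
 [ 4.28268251e-02 -6.17659965e-01 -7.85278314e-01]
 [-5.55653543e-02  7.83310361e-01 -6.19142448e-01]] [-0.47595151 -0.09294375  1.20353281]
```

View pics/top0.png

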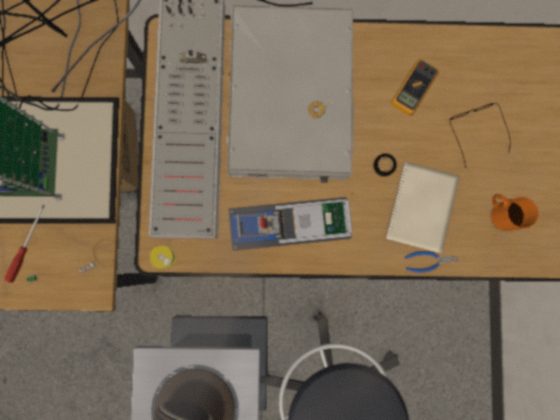

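View pics/side0.png

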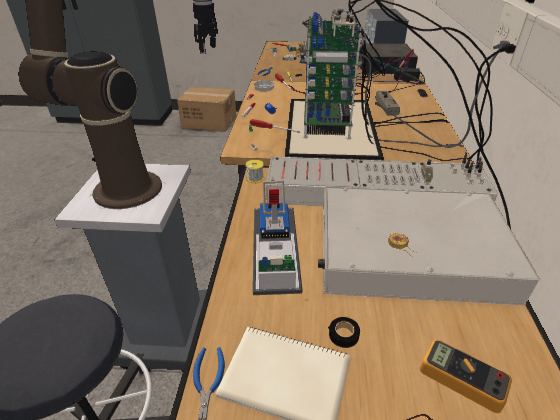

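Top: dock spans cols 230–352, rows 198–248, with the blue head to the left (+y) and the carriage to the right (−y). The spool is at (161,257) and the tape at (385,164). Next I'll enlarge the dock.

```bash
cat > h.py <<'E'
import numpy as np,cv2
def pix(d,u,v,z=None):
    "world point at pixel; with z given, intersect ray with that height, else use depth"
    K,R,t=d['K'],d['R'],d['t']
    r=np.array([(u-K[0,2])/K[0,0],(v-K[1,2])/K[1,1],1.])
    if z is None: s=float(d['depth'][int(round(v)),int(round(u))])
    else: s=(z+R[:,2]@t)/(R[:,2]@r)
    return R.T@(r*s-t)
def proj(d,X):
    c=d['R']@np.asarray(X)+d['t'];p=d['K']@c;return p[:2]/p[2]
def crop(d,u0,v0,w,h,k,f):
    cv2.imwrite(f,cv2.resize(d['img'][v0:v0+h,u0:u0+w,::-1],None,fx=k,fy=k,interpolation=cv2.INTER_CUBIC))
E
python3 - <<'E'
from h import *
T=np.load('top0.npz');S=np.load('side0.npz')
a=cv2.resize(T['img'][190:255,222:362,::-1],None,fx=5.5,fy=5.5,interpolation=cv2.INTER_CUBIC)
cv2.imwrite('pics/c1.png',a)
crop(S,235,170,85,130,4.6,'pics/c2.png')
for u,v in[(290,222),(315,222),(240,240),(161,257),(385,154)]:print(u,v,pix(T,u,v).round(4))
E
```

```text
290 222 [ 0.474  -0.2348  0.0111]
315 222 [ 0.4736 -0.2982  0.0286]
240 240 [ 0.4244 -0.1076  0.0347]
161 257 [0.3785 0.0876 0.0462]
385 154 [ 0.6566 -0.4821  0.017 ]
```

View pics/c1.png

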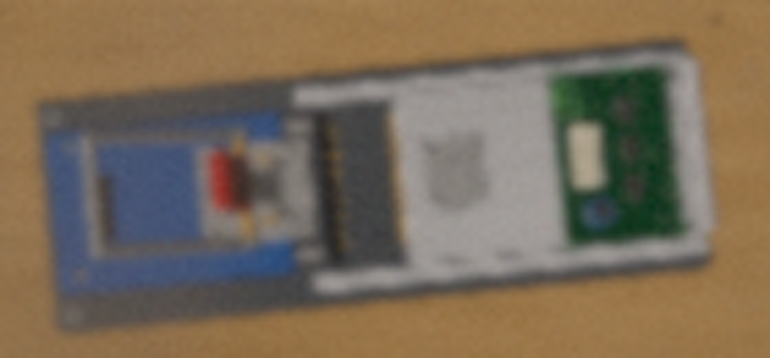

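View pics/c2.png

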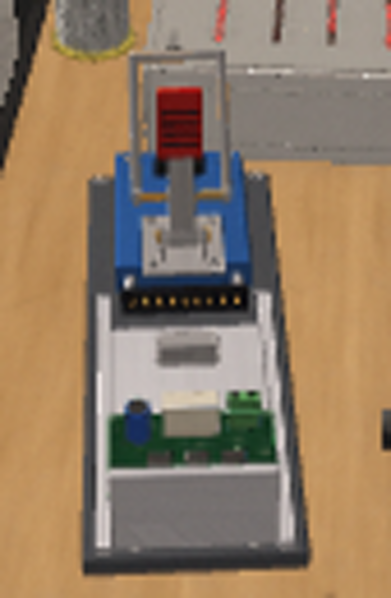

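c1 shows plate corners at (40,103), (62,328), (710,265) and (683,42), the keeper lip around (457,170), and the red lever top around (222,180). c2 shows the lever roughly upright with the loop thrown back, and the push plate facing the camera at the bottom.

```bash
python3 - <<'E'
from h import *
T=np.load('top0.npz');S=np.load('side0.npz')
f=lambda p,z:pix(T,p[0]/5.5+222-.4,p[1]/5.5+190-.4,z)
g=lambda p,z:pix(S,p[0]/4.6+235-.4,p[1]/4.6+170-.4,z)
C=[f(p,.012) for p in[(40,103),(62,328),(710,265),(683,42)]]
for c in C:print(c.round(4))
L=(C[0]+C[1])/2;Rr=(C[2]+C[3])/2
print('len',np.linalg.norm(Rr-L),'wid',np.linalg.norm(C[0]-C[1]),np.linalg.norm(C[2]-C[3]))
o=(L+Rr)/2;o[2]=0;ex=(Rr-L);ex[2]=0;ex/=np.linalg.norm(ex);ey=np.cross([0,0,1],ex)
print('o',o,'ex',ex,'yaw',np.degrees(np.arctan2(ex[1],ex[0])),'ey',ey)
Q=np.array([ex,ey,[0,0,1]])
print('side plate corners',[(Q@(g(p,.012)-o)).round(4) for p in[(85,560),(308,555),(90,178)]])
print('keeper lip (top)',Q@(f((457,170),.052)-o),'side lip back edges',Q@(g((188,338),.052)-o))
print('pushplate top outer edge',Q@(f((705,145),.052)-o),Q@(g((192,475),.052)-o))
# lever tip from side: intersect ray with plane y=0
K=S['K'];
for n,p in dict(tip=(180,90),loop=(180,55),base=(183,235)).items():
    a=g(p,0);b=g(p,.1);A=Q@(a-o);B=Q@(b-o);print(n,A,B)
for u,v in[(222,160),(222,180),(222,200),(245,190),(100,190)]:
    print('depth',(Q@(pix(T,u/5.5+222,v/5.5+190)-o)).round(4))
for u,v in[(180,95),(180,120),(180,150),(182,200),(180,55),(135,100),(225,100)]:
    print('sdepth',(Q@(pix(S,u/4.6+235,v/4.6+170)-o)).round(4))
np.savez('dock.npz',o=o,Q=Q)
E
```

```text
[ 0.507  -0.0759  0.012 ]
[ 0.4014 -0.0887  0.012 ]
[ 0.4354 -0.3925  0.012 ]
[ 0.541  -0.3796  0.012 ]
len 0.3056484187766465 wid 0.10631945451789009 0.1064028306224871
o [ 0.47120782 -0.2341534   0.        ] ex [ 0.11115745 -0.99380281  0.        ] yaw -83.6179579889146 ey [ 0.99380281  0.11115745 -0.        ]
side plate corners [array([ 0.152 , -0.0508,  0.012 ]), array([0.1534, 0.0557, 0.012 ]), array([-0.1534, -0.0536,  0.012 ])]
keeper lip (top) [ 0.03616839 -0.0002622   0.052     ] side lip back edges [0.0401823  0.00171981 0.052     ]
pushplate top outer edge [0.15085835 0.00028758 0.052     ] [0.13701104 0.00116747 0.052     ]
tip [-2.64841434e-01  3.39526529e-03  8.98714896e-18] [-0.11581265  0.00177799  0.1       ]
loop [-3.07449240e-01  4.31931638e-03 -6.22320726e-17] [-0.15207815  0.0025645   0.1       ]
base [-1.10356972e-01  1.83085032e-03 -3.82421609e-17] [0.01567632 0.00044645 0.1       ]
depth [-0.0694  0.0068  0.1276]
depth [-0.0702 -0.0017  0.1265]
depth [-0.071  -0.0106  0.1302]
depth [-0.0606 -0.0049  0.0995]
depth [-0.1266  0.0059  0.0431]
sdepth [-0.0686  0.0022  0.1273]
sdepth [-0.066   0.0019  0.1128]
sdepth [-0.061   0.0015  0.0966]
sdepth [-0.0547  0.002   0.0673]
sdepth [-0.1282  0.0033  0.1141]
sdepth [-0.1031 -0.0225  0.1013]
sdepth [-0.1059  0.0278  0.0979]
```

```bash
cat > plan.py <<'E'
import numpy as np
from cell import readout
D=np.load('dock.npz');o,Q=D['o'],D['Q']
def now():
    s=readout.read_state();p=Q@(s['position']-o);R=Q@s['orientation']
    print('t',round(s['clock'],2),'dock pos mm',(p*1e3).round(1),'toolx yaw(dock)',np.degrees(np.arctan2(R[1,0],R[0,0])).round(1),'tilt',R[2,2].round(4),'F dock',(Q@s['contact_force']).round(1),'q',np.round(s['joint_pos'],2),'gap',round(s['finger_gap'],4))
    return s,p,R
E
python3 - <<'E'
from h import *
from plan import *
S=np.load('side0.npz');T=np.load('top0.npz')
for v in(380,440,462,470,480,490,500,515,530,545):
    print('s',v,(Q@(pix(S,192/4.6+235,v/4.6+170)-o)).round(4))
for u in(560,640,665,675,682,690,697,705,712):
    print('t',u,(Q@(pix(T,u/5.5+222,150/5.5+190)-o)).round(4))
now()
# world->tool row steps for the travel
s=readout.read_state();p=s['position'].copy();R=s['orientation'].copy()
from scipy.spatial.transform import Rotation as Ro
way=[np.array([.36,.05]),(o+Q.T@[.185,0,0])[:2]]
for i in range(45):
    d=way[0]-p[:2]
    if np.linalg.norm(d)<.02 and len(way)>1: way.pop(0);d=way[0]-p[:2]
    a=R[:2,:2].T@d; a=a/max(1,np.abs(a).max()/.02)/.02
    a=np.round(a,2); tu=.0235 if i<8 else(.008 if i==8 else 0)
    p=p+R@np.array([a[0]*.02,a[1]*.02,0]);R=R@Ro.from_euler('z',tu*360,degrees=True).as_matrix()
    print(i,list(a),tu,p[:2].round(3),np.linalg.norm(p[:2]).round(2))
    if np.linalg.norm(way[-1]-p[:2])<.002:break
E
```

```text
s 380 [0.0546 0.0041 0.0347]
s 440 [0.1039 0.0028 0.0408]
s 462 [0.1188 0.0024 0.0408]
s 470 [0.1467 0.0019 0.0641]
s 480 [0.148  0.0018 0.0588]
s 490 [0.1484 0.0017 0.0525]
s 500 [0.1494 0.0016 0.0469]
s 515 [0.1468 0.0016 0.0339]
s 530 [0.1501 0.0014 0.0271]
s 545 [0.1501 0.0013 0.0166]
t 560 [0.0862 0.0041 0.0417]
t 640 [0.1233 0.0006 0.0409]
t 665 [ 0.1348 -0.0005  0.0406]
t 675 [ 1.411e-01 -1.000e-04  2.990e-02]
t 682 [ 0.1442 -0.0005  0.0311]
t 690 [ 0.1441 -0.0027  0.0551]
t 697 [ 0.1461 -0.0036  0.0631]
t 705 [ 0.1507 -0.0035  0.0572]
t 712 [ 0.1636  0.0007 -0.0021]
t 0.1 dock pos mm [-873.6 -234.   230.1] toolx yaw(dock) -109.5 tilt -1.0 F dock [-0.5  0.8  0. ] q [ 1.27  0.31  1.64 -0.    1.2  -0.07] gap 0.0855
0 [np.float64(-0.69), np.float64(-1.0)] 0.0235 [0.15  0.585] 0.6
1 [np.float64(-0.93), np.float64(-1.0)] 0.0235 [0.16 0.56] 0.58
2 [np.float64(-1.0), np.float64(-0.8)] 0.0235 [0.17  0.536] 0.56
3 [np.float64(-1.0), np.float64(-0.58)] 0.0235 [0.178 0.515] 0.54
4 [np.float64(-1.0), np.float64(-0.4)] 0.0235 [0.186 0.494] 0.53
5 [np.float64(-1.0), np.float64(-0.23)] 0.023
[... 1736 characters left out ...]
064] 0.4
34 [np.float64(-1.0), np.float64(0.16)] 0 [ 0.398 -0.084] 0.41
35 [np.float64(-1.0), np.float64(0.17)] 0 [ 0.403 -0.103] 0.42
36 [np.float64(-1.0), np.float64(0.16)] 0 [ 0.409 -0.123] 0.43
37 [np.float64(-1.0), np.float64(0.17)] 0 [ 0.414 -0.142] 0.44
38 [np.float64(-1.0), np.float64(0.16)] 0 [ 0.42  -0.162] 0.45
39 [np.float64(-1.0), np.float64(0.17)] 0 [ 0.425 -0.182] 0.46
40 [np.float64(-1.0), np.float64(0.16)] 0 [ 0.431 -0.201] 0.48
41 [np.float64(-1.0), np.float64(0.17)] 0 [ 0.436 -0.221] 0.49
42 [np.float64(-1.0), np.float64(0.16)] 0 [ 0.442 -0.24 ] 0.5
43 [np.float64(-1.0), np.float64(0.17)] 0 [ 0.447 -0.26 ] 0.52
44 [np.float64(-1.0), np.float64(0.16)] 0 [ 0.453 -0.279] 0.53
```

>>> servo_tool:
  motion:
    - [0,[-0.7,-1,0],0.0235]
    - [0,[-0.93,-1,0],0.0235]
    - [0,[-1,-0.8,0],0.0235]
    - [0,[-1,-0.58,0],0.0235]
    - [0,[-1,-0.4,0],0.0235]
    - [0,[-1,-0.23,0],0.0235]
    - [0,[-1,-0.08,0],0.0235]
    - [0,[-1,0.06,0],0.0235]
  force: 60

```text
clock: 0.9
position: [0.2086, 0.4375, 0.2308]
orientation: [[-0.154, 0.988, -0.0], [0.988, 0.154, -0.001], [-0.001, -0.001, -1.0]]
contact_force: [-0.5, -1.1, -0.1]
finger_gap: 0.0001
grip_force: 0.0
```

>>> servo_tool:
  motion:
    - [0,[-1,0.22,0],0.008]
    - [0,[-1,0.27,0],0]
    - [0,[-1,0.27,0],0]
    - [0,[-1,0.27,0],0]
    - [0,[-1,0.27,0],0]
    - [0,[-1,0.27,0],0]
    - [0,[-1,0.27,0],0]
    - [0,[-1,0.27,0],0]

```text
clock: 1.7
position: [0.2689, 0.2836, 0.2309]
orientation: [[-0.11, 0.994, -0.001], [0.994, 0.11, -0.001], [-0.0, -0.001, -1.0]]
contact_force: [-0.1, 0.6, 0.3]
finger_gap: -0.0001
grip_force: 0.0
```

>>> servo_tool:
  motion:
    - [0,[-1,0.2,0],0]
    - [0,[-1,0.2,0],0]
    - [0,[-1,0.2,0],0]
    - [0,[-1,0.2,0],0]
    - [0,[-1,0.2,0],0]
    - [0,[-1,0.2,0],0]
    - [0,[-1,0.2,0],0]
    - [0,[-1,0.2,0],0]

```text
clock: 2.5
position: [0.3183, 0.1283, 0.231]
orientation: [[-0.11, 0.994, -0.0], [0.994, 0.11, -0.0], [-0.0, -0.0, -1.0]]
contact_force: [0.8, -0.8, 0.3]
finger_gap: 0.0004
grip_force: 0.0
```

>>> servo_tool:
  motion:
    - [0,[-1,0.2,0],0]
    - [0,[-1,0.2,0],0]
    - [0,[-1,0.2,0],0]
    - [0,[-1,0.2,0],0]
    - [0,[-1,0.2,0],0]
    - [0,[-1,0.2,0],0]
    - [0,[-1,0.2,0],0]
    - [0,[-1,0.2,0],0]

```text
clock: 3.3
position: [0.3677, -0.0271, 0.2309]
orientation: [[-0.11, 0.994, -0.001], [0.994, 0.11, 0.0], [0.0, -0.001, -1.0]]
contact_force: [-0.4, -0.8, 0.4]
finger_gap: 0.0001
grip_force: 0.0
```

>>> servo_tool:
  motion:
    - [0,[-1,0.2,0],0]
    - [0,[-1,0.2,0],0]
    - [0,[-1,0.2,0],0]
    - [0,[-1,0.2,0],0]
    - [0,[-1,0.2,0],0]
    - [0,[-1,0.2,0],0]
    - [0,[-1,0.2,0],0]
    - [0,[-1,0.2,0],0]

```text
clock: 4.1
position: [0.4172, -0.1824, 0.2308]
orientation: [[-0.11, 0.994, -0.001], [0.994, 0.11, 0.001], [0.001, -0.001, -1.0]]
contact_force: [-0.3, 1.2, -0.3]
finger_gap: -0.0
grip_force: 0.0
```

>>> servo_tool:
  motion:
    - [0,[-1,0.2,0],0]
    - [0,[-1,0.2,0],0]
    - [0,[-1,0.2,0],0]
    - [0,[-1,0.2,0],0]
    - [0,[-1,0.2,0],0]
    - [0,[-1,0.2,0],0]
    - [0,[-1,0.2,0],0]
    - [0,[-1,0.2,0],0]

```text
clock: 4.9
position: [0.4671, -0.3386, 0.2309]
orientation: [[-0.11, 0.994, -0.0], [0.994, 0.11, 0.0], [0.0, -0.0, -1.0]]
contact_force: [1.7, -0.4, 0.9]
finger_gap: 0.0002
grip_force: 0.0
```

>>> servo_tool:
  motion:
    - [0,[-1,0.2,0],0]
    - [0,[-1,0.2,0],0]
    - [0,[-1,0.2,0],0]
    - [0,[-1,0.2,0],0]
    - [0,[0,0,0],0]

```text
clock: 5.4
position: [0.492, -0.4178, 0.2308]
orientation: [[-0.109, 0.994, 0.0], [0.994, 0.109, -0.001], [-0.001, 0.0, -1.0]]
contact_force: [-0.9, 0.5, -0.7]
finger_gap: 0.0003
grip_force: 0.0
```

```bash
python3 -c "
from plan import *
now()"
```

```text
t 5.4 dock pos mm [1.848e+02 2.000e-01 2.308e+02] toolx yaw(dock) 179.9 tilt -1.0 F dock [-0.6 -0.8 -0.7] q [-0.77  0.35  1.58 -0.    1.21 -0.88] gap 0.0003
```

>>> servo_tool:
  motion:
    - [0,[0,0,1],0]
    - [0,[0,0,1],0]
    - [0,[0,0,1],0]
    - [0,[0,0,1],0]
    - [0,[0,0,1],0]
    - [0,[0,0,1],0]
    - [0,[0,0,1],0]
    - [0,[0,0,1],0]

```text
clock: 6.2
position: [0.4913, -0.4143, 0.0703]
orientation: [[-0.111, 0.994, -0.001], [0.994, 0.111, 0.001], [0.001, -0.001, -1.0]]
contact_force: [0.4, -0.5, -0.4]
finger_gap: 0.0001
grip_force: 0.0
```

>>> servo_tool:
  motion:
    - [0,[0,0,1],0]
    - [0,[0,0,0.5],0]
    - [0,[0.5,0,0],0]
    - [0,[0.25,0,0],0]
    - [0,[0.25,0,0],0]
    - [0,[0.25,0,0],0]
    - [0,[0.25,0,0],0]
    - [0,[0.25,0,0],0]

```text
clock: 7.0
position: [0.4885, -0.3809, 0.0425]
orientation: [[-0.11, 0.994, 0.002], [0.994, 0.11, -0.002], [-0.002, 0.002, -1.0]]
contact_force: [-0.5, -2.3, 1.7]
finger_gap: 0.0002
grip_force: 0.9
```

>>> servo_tool:
  motion:
    - [0,[0.2,0,0],0]
    - [0,[0.2,0,0],0]
    - [0,[0.15,0,0],0]

```text
clock: 7.3
position: [0.4867, -0.3691, 0.0415]
orientation: [[-0.11, 0.994, 0.0], [0.994, 0.11, -0.0], [-0.0, 0.0, -1.0]]
contact_force: [0.1, -1.8, 0.7]
finger_gap: -0.0002
grip_force: 0.8
```

```bash
python3 -c "
from plan import *
now()"
```

```text
t 7.3 dock pos mm [135.8   0.4  41.5] toolx yaw(dock) 179.9 tilt -1.0 F dock [ 1.8 -0.1  0.7] q [-0.72  0.52  1.78  0.    0.85 -0.83] gap -0.0002
```

In contact and sliding (1.8 N). Continuing slowly until the spring force appears.

>>> servo_tool:
  motion:
    - [0,[0.1,0,0],0]
    - [0,[0.1,0,0],0]

```text
clock: 7.5
position: [0.4861, -0.3652, 0.0413]
orientation: [[-0.11, 0.994, 0.0], [0.994, 0.11, -0.0], [-0.0, 0.0, -1.0]]
contact_force: [0.7, -1.4, 0.3]
finger_gap: -0.0
grip_force: 0.8
```

>>> servo_tool:
  motion:
    - [0,[0.1,0,0],0]
    - [0,[0,0,0],0]

```text
clock: 7.7
position: [0.4857, -0.3629, 0.0411]
orientation: [[-0.11, 0.994, -0.0], [0.994, 0.11, 0.001], [0.001, -0.0, -1.0]]
contact_force: [0.1, -0.5, 0.8]
finger_gap: 0.0001
grip_force: 0.4
```

>>> servo_tool:
  motion:
    - [0,[0.1,0,0],0]
    - [0,[0,0,0],0]

```text
clock: 7.9
position: [0.4856, -0.3618, 0.0412]
orientation: [[-0.111, 0.994, 0.0], [0.994, 0.111, -0.001], [-0.001, 0.0, -1.0]]
contact_force: [0.1, -3.5, -1.6]
finger_gap: 0.0002
grip_force: 1.7
```

>>> servo_tool:
  motion:
    - [0,[0.1,0,0],0]
    - [0,[0,0,0],0]

```text
clock: 8.1
position: [0.4856, -0.3614, 0.0412]
orientation: [[-0.111, 0.994, 0.001], [0.994, 0.111, -0.004], [-0.004, 0.001, -1.0]]
contact_force: [0.3, -8.3, -3.2]
finger_gap: -0.0002
grip_force: 3.7
```

>>> servo_tool:
  motion:
    - [0,[0.1,0,0],0]
    - [0,[0,0,0],0]

```text
clock: 8.3
position: [0.4856, -0.3607, 0.0413]
orientation: [[-0.112, 0.994, 0.002], [0.994, 0.112, -0.006], [-0.006, 0.001, -1.0]]
contact_force: [0.2, -10.2, -4.6]
finger_gap: -0.0002
grip_force: 5.0
```

```bash
python3 -c "
from plan import *
now()"
```

```text
t 8.3 dock pos mm [127.3   0.2  41.3] toolx yaw(dock) -180.0 tilt -1.0 F dock [10.1 -1.  -4.6] q [-0.71  0.5   1.79 -0.    0.84 -0.82] gap -0.0002
```

>>> servo_tool:
  motion:
    - [0,[-0.5,0,0],0]
    - [0,[-0.5,0,-0.5],0]
    - [0,[0,0,-1],0]
    - [0,[0,0,-1],0]
    - [0,[0,0,-1],0]
    - [0,[0,0,-1],0]
    - [0,[0,0,-1],0]
    - [0,[0,0,-1],0]

```text
clock: 9.1
position: [0.4871, -0.3766, 0.1725]
orientation: [[-0.11, 0.994, -0.001], [0.994, 0.11, 0.002], [0.002, -0.0, -1.0]]
contact_force: [-0.0, -0.1, 0.5]
finger_gap: -0.0002
grip_force: 0.0
```

>>> servo_tool:
  motion:
    - [0,[1,0,0],0]
    - [0,[1,0,0],0]
    - [0,[1,0,0],0]
    - [0,[1,0,0],0]
    - [0,[1,0,0],0]
    - [0,[1,0,0],0]
    - [0,[1,0,0],0]
    - [0,[1,0,0],0]

```text
clock: 9.9
position: [0.4695, -0.2165, 0.1713]
orientation: [[-0.11, 0.994, -0.0], [0.994, 0.11, 0.0], [0.0, -0.0, -1.0]]
contact_force: [-0.1, -0.3, -0.9]
finger_gap: -0.0001
grip_force: 0.0
```

>>> servo_tool:
  motion:
    - [0,[1,0,0],0]
    - [0,[1,0,0],0]
    - [0,[1,0,0],0]
    - [0,[1,0,0],0]
    - [0,[0.2,0,0],0]
    - [0,[0,0,0],0]

```text
clock: 10.5
position: [0.4604, -0.134, 0.1714]
orientation: [[-0.112, 0.994, 0.0], [0.994, 0.112, -0.0], [-0.0, 0.0, -1.0]]
contact_force: [-0.3, -0.1, 0.4]
finger_gap: -0.0002
grip_force: 0.0
```

```bash
python3 -c "
from plan import *
from h import *
from cell import optics
now()
d=optics.snapshot('side');crop(d,225,120,100,150,4,'pics/c3.png');np.savez('s1.npz',**d)
for x,z in[(-.098,.17),(-.098,.11),(-.074,.129),(-.13,.114),(.01,.046)]: print(x,z,(proj(d,o+Q.T@[x,0,z])-[225,120])*4)"
```

```text
t 10.5 dock pos mm [-100.8    0.4  171.4] toolx yaw(dock) -179.9 tilt -1.0 F dock [ 0.  -0.3  0.4] q [-0.37  0.1   2.02 -0.    1.02 -0.49] gap -0.0002
-0.098 0.17 [190.79908884 197.7043992 ]
-0.098 0.11 [192.47690869 279.27925901]
-0.074 0.129 [192.74692092 275.43639515]
-0.13 0.114 [191.36313668 246.58119864]
0.01 0.046 [197.92573501 466.67248007]
```

View pics/c3.png

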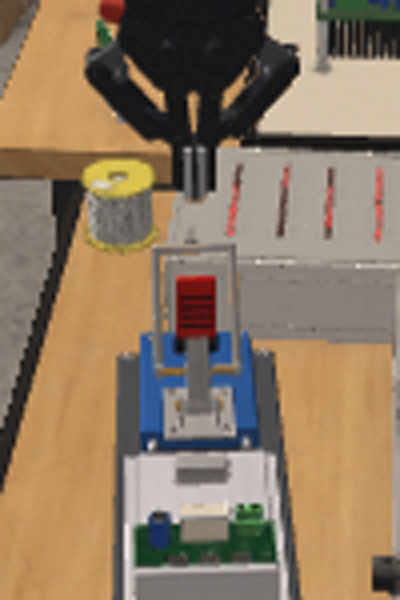

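>>> servo_tool:
  motion:
    - [0,[0,0,1],0]
    - [0,[0,0,1],0]
    - [0,[0,0,1],0]
    - [0,[-0.5,0,0],0]
    - [0,[-0.4,0,0],0]
    - [0,[-0.4,0,0],0]
    - [0,[-0.4,0,0],0]

```text
clock: 11.25
position: [0.4651, -0.17, 0.1125]
orientation: [[-0.109, 0.994, 0.002], [0.994, 0.109, -0.001], [-0.001, 0.002, -1.0]]
contact_force: [-0.5, 1.7, 0.3]
finger_gap: -0.0
grip_force: 0.8
```

>>> servo_tool:
  motion:
    - [0,[-0.4,0,0],0]
    - [0,[-0.4,0,0],0]
    - [0,[-0.4,0,0],0]
    - [0,[-0.4,0,0],0]
    - [0,[0,0,0],0]

```text
clock: 11.75
position: [0.4683, -0.2018, 0.1115]
orientation: [[-0.11, 0.994, 0.001], [0.994, 0.11, -0.001], [-0.001, 0.001, -1.0]]
contact_force: [-0.1, 0.4, -0.4]
finger_gap: 0.0002
grip_force: 0.0
```

```bash
python3 -c "
from plan import *
now()"
```

```text
t 11.75 dock pos mm [-32.5   0.7 111.5] toolx yaw(dock) 179.9 tilt -1.0 F dock [-0.4 -0.1 -0.4] q [-0.49  0.24  1.99 -0.    0.91 -0.6 ] gap 0.0002
```

Now to the forward stop.

>>> servo_tool:
  motion:
    - [0,[-0.25,0,0],0]
    - [0,[-0.2,0,0],0]
    - [0,[0,0,0],0]

```text
clock: 12.05
position: [0.469, -0.2098, 0.1113]
orientation: [[-0.11, 0.994, 0.0], [0.994, 0.11, -0.001], [-0.001, 0.0, -1.0]]
contact_force: [0.7, 0.2, 0.0]
finger_gap: -0.0002
grip_force: 0.0
```

>>> servo_tool:
  motion:
    - [0,[-0.1,0,0],0]
    - [0,[0,0,0],0]

```text
clock: 12.25
position: [0.469, -0.2114, 0.1113]
orientation: [[-0.11, 0.994, 0.0], [0.994, 0.11, -0.0], [-0.0, 0.0, -1.0]]
contact_force: [-0.2, -0.3, -0.8]
finger_gap: -0.0
grip_force: 0.1
```

>>> servo_tool:
  motion:
    - [0,[-0.1,0,0],0]
    - [0,[0,0,0],0]

```text
clock: 12.45
position: [0.4692, -0.2134, 0.1113]
orientation: [[-0.11, 0.994, 0.0], [0.994, 0.11, -0.0], [-0.0, -0.0, -1.0]]
contact_force: [-0.1, 1.1, 0.3]
finger_gap: 0.0001
grip_force: 0.2
```

```bash
python3 -c "
from plan import *
now()"
```

```text
t 12.45 dock pos mm [-20.9   0.3 111.3] toolx yaw(dock) 180.0 tilt -1.0 F dock [-1.1  0.   0.3] q [-0.51  0.25  1.98 -0.    0.91 -0.62] gap 0.0001
```

>>> servo_tool:
  motion:
    - [0,[-0.1,0,0],0]
    - [0,[0,0,0],0]

```text
clock: 12.65
position: [0.4693, -0.2149, 0.1112]
orientation: [[-0.11, 0.994, -0.0], [0.994, 0.11, 0.001], [0.001, -0.0, -1.0]]
contact_force: [-1.4, 2.0, -0.6]
finger_gap: 0.0002
grip_force: 0.9
```

>>> servo_tool:
  motion:
    - [0,[-0.1,0,0],0]
    - [0,[0,0,0],0]

```text
clock: 12.85
position: [0.4693, -0.2152, 0.1111]
orientation: [[-0.109, 0.994, -0.001], [0.994, 0.109, 0.004], [0.005, -0.001, -1.0]]
contact_force: [0.3, 6.8, 2.9]
finger_gap: -0.0001
grip_force: 3.5
```

```bash
python3 -c "
from plan import *
from h import *
from cell import optics
now()
d=optics.snapshot('side');crop(d,225,120,100,150,4,'pics/c4.png')
for x,z in[(-.003,.1155),(-.05,.148),(.01,.046)]: print(x,z,(proj(d,o+Q.T@[x,0,z])-[225,120])*4)"
```

```text
t 12.85 dock pos mm [-19.    0.2 111.1] toolx yaw(dock) 179.9 tilt -1.0 F dock [-6.7  1.1  2.9] q [-0.52  0.26  1.98  0.    0.91 -0.63] gap -0.0001
-0.003 0.1155 [195.63572604 362.24418261]
-0.05 0.148 [193.0344811  271.34378563]
0.01 0.046 [197.92573501 466.67248007]
```

View pics/c4.png

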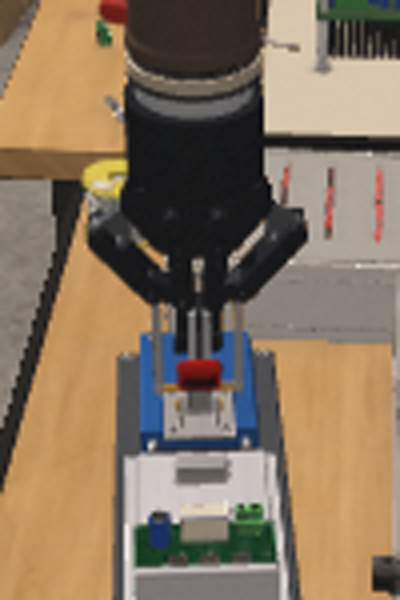

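>>> servo_tool:
  motion:
    - [0,[0.2,0,0],0]
    - [0,[0,0,-1],0]
    - [0,[0,0,-1],0]
    - [0,[0,0,-1],0]
    - [0,[1,0,0],0]
    - [0,[1,0,0],0]
    - [0,[0.6,0,0],0]
    - [0,[0,0,0.5],0]

```text
clock: 13.7
position: [0.4645, -0.1613, 0.1622]
orientation: [[-0.112, 0.994, 0.003], [0.994, 0.112, -0.002], [-0.002, 0.003, -1.0]]
contact_force: [0.8, -0.2, -0.2]
finger_gap: 0.0001
grip_force: 0.0
```

>>> servo_tool:
  motion:
    - [0,[0,0,1],0]
    - [0,[0,0,0.75],0]
    - [0,[-0.3,0,0],0]
    - [0,[-0.3,0,0],0]
    - [0,[-0.3,0,0],0]
    - [0,[-0.3,0,0],0]
    - [0,[-0.3,0,0],0]
    - [0,[-0.3,0,0],0]

```text
clock: 14.5
position: [0.4678, -0.1982, 0.1268]
orientation: [[-0.11, 0.994, 0.001], [0.994, 0.11, -0.001], [-0.001, 0.001, -1.0]]
contact_force: [0.3, -0.3, -0.1]
finger_gap: -0.0005
grip_force: 0.0
```

```bash
python3 -c "
from plan import *
from h import *
from cell import optics
now()
d=optics.snapshot('side');crop(d,225,120,100,150,4,'pics/c5.png')
"
```

```text
t 14.5 dock pos mm [-36.1   0.7 126.8] toolx yaw(dock) 179.9 tilt -1.0 F dock [ 0.3  0.3 -0.1] q [-0.49  0.22  1.99 -0.    0.94 -0.6 ] gap -0.0005
```

View pics/c5.png

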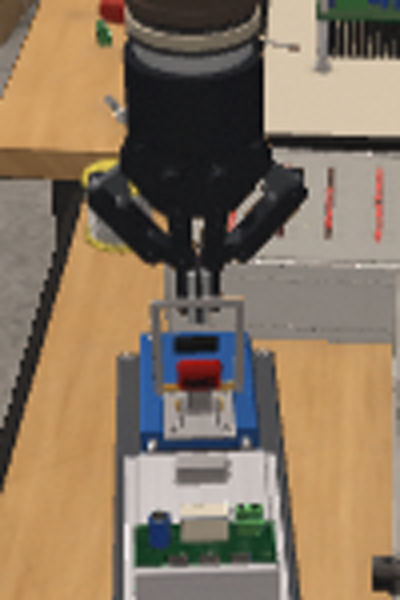

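The crossbar (row 303) is now ahead of the fingers and tilting forward. I'll keep pushing.

>>> servo_tool:
  motion:
    - [0,[-0.3,0,0],0]
    - [0,[-0.3,0,0],0]
    - [0,[-0.3,0,0],0]
    - [0,[-0.3,0,0],0]
    - [0,[-0.3,0,0],0]
    - [0,[0,0,0],0]
    - [0,[0,0,0],0]
    - [0,[0,0,0],0]

```text
clock: 15.35
position: [0.4706, -0.227, 0.1262]
orientation: [[-0.11, 0.994, -0.0], [0.994, 0.11, 0.0], [0.0, -0.0, -1.0]]
contact_force: [0.6, -0.4, -0.3]
finger_gap: 0.0002
grip_force: 0.0
```

```bash
python3 -c "
from plan import *
from h import *
from cell import optics
now()
d=optics.snapshot('side');crop(d,235,190,80,110,5,'pics/c6.png')
for x,z in[(.031,.037),(.01,.052)]: print(x,z,(proj(d,o+Q.T@[x,0,z])-[235,190])*5)
"
```

```text
t 15.35 dock pos mm [ -7.2   0.2 126.2] toolx yaw(dock) 180.0 tilt -1.0 F dock [ 0.5  0.5 -0.3] q [-0.53  0.24  1.95  0.    0.94 -0.64] gap 0.0002
0.031 0.037 [198.70244816 276.13998461]
0.01 0.052 [197.22139791 223.93110369]
```

View pics/c6.png

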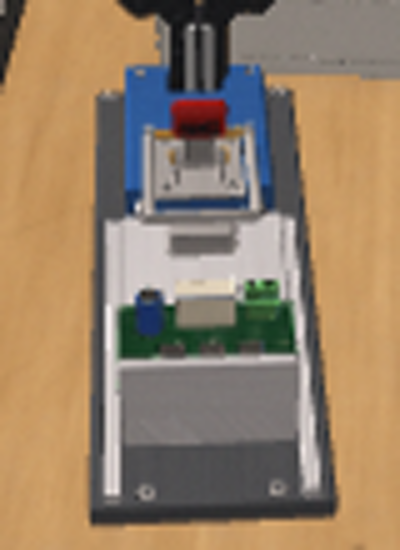

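>>> servo_tool:
  motion:
    - [0,[0,0,0],0]
    - [0,[0,0,0],0]
    - [0,[0,0,0],0]

```text
clock: 15.7
position: [0.4708, -0.227, 0.1263]
orientation: [[-0.11, 0.994, 0.0], [0.994, 0.11, -0.0], [-0.0, 0.0, -1.0]]
contact_force: [0.0, 0.0, 0.4]
finger_gap: -0.0002
grip_force: 0.0
```

```bash
python3 -c "
from plan import *
from h import *
from cell import optics
now()
d=optics.snapshot('side');crop(d,235,190,80,110,5,'pics/c7.png');np.savez('s7.npz',**d)
for a in range(0,70,10):
  x,z=-.045+.082*np.cos(np.radians(a)),.0665+.082*np.sin(np.radians(a));print(a,round(x,3),round(z,3),(proj(d,o+Q.T@[x,0,z])-[235,190])*5)
"
```

```text
t 15.7 dock pos mm [ -7.1   0.4 126.3] toolx yaw(dock) 180.0 tilt -1.0 F dock [-0.   0.   0.4] q [-0.53  0.24  1.95 -0.    0.94 -0.64] gap -0.0002
0 0.037 0.066 [198.0885306 237.7985629]
10 0.036 0.081 [197.57299275 212.82732669]
20 0.032 0.095 [196.94017201 184.77380353]
30 0.026 0.108 [196.21202794 154.65061166]
40 0.018 0.119 [195.41554043 123.59405249]
50 0.008 0.129 [194.58121309  92.79814351]
60 -0.004 0.138 [193.74122728  63.44170651]
```

View pics/c7.png

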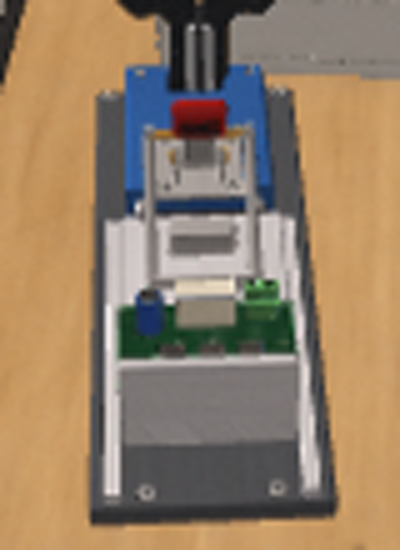

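>>> servo_tool:
  motion:
    - [0,[-0.6,0,-0.2],0]
    - [0,[-0.6,0,0],0]
    - [0,[-0.55,0,0.2],0]
    - [0,[0,0,0.4],0]
    - [0,[0,0,0.4],0]
    - [0,[0.4,0,0],0]
    - [0,[0.4,0,0],0]
    - [0,[0.4,0,0],0]

```text
clock: 16.55
position: [0.4725, -0.2383, 0.1109]
orientation: [[-0.111, 0.994, 0.001], [0.994, 0.111, -0.003], [-0.003, 0.001, -1.0]]
contact_force: [0.5, -2.6, 3.3]
finger_gap: 0.0
grip_force: 1.6
```

>>> servo_tool:
  motion:
    - [0,[0.4,0,0],0]
    - [0,[0.4,0,0],0]
    - [0,[0.4,0,0],0]
    - [0,[0.4,0,0],0]
    - [0,[0.4,0,0],0]
    - [0,[0,0,0],0]

```text
clock: 17.15
position: [0.4668, -0.1966, 0.1098]
orientation: [[-0.111, 0.994, -0.002], [0.994, 0.111, 0.002], [0.002, -0.001, -1.0]]
contact_force: [0.6, -0.4, 0.0]
finger_gap: -0.0002
grip_force: 0.0
```

```bash
python3 -c "
from plan import *
from h import *
from cell import optics
now()
d=optics.snapshot('side');crop(d,235,160,80,120,5,'pics/c8.png')
"
```

```text
t 17.15 dock pos mm [-37.8  -0.2 109.8] toolx yaw(dock) -180.0 tilt -1.0 F dock [0.5 0.5 0. ] q [-0.49  0.24  2.    0.    0.9  -0.6 ] gap -0.0002
```

View pics/c8.png

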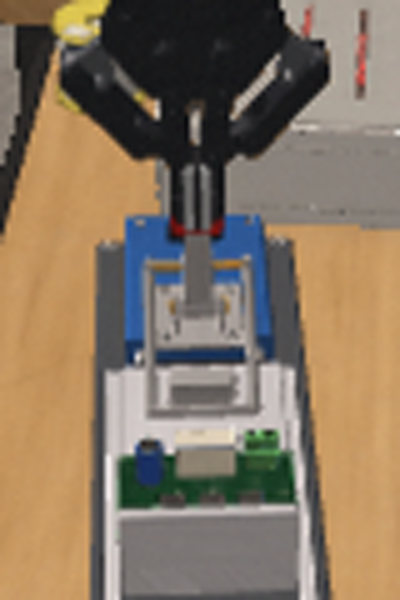

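The lever is upright and the loop encloses the keeper (bar at row ~408). That was my last picture, so the rest goes by force and depth. Continuing the arc.

>>> servo_tool:
  motion:
    - [0,[0.4,0,0.03],0]
    - [0,[0.4,0,0.03],0]
    - [0,[0.4,0,0.05],0]
    - [0,[0.44,0,0.2],0]
    - [0,[0.44,0,0.22],0]
    - [0,[0,0,0],0]

```text
clock: 17.8
position: [0.4626, -0.1555, 0.099]
orientation: [[-0.111, 0.994, -0.0], [0.994, 0.111, 0.001], [0.001, -0.0, -1.0]]
contact_force: [-0.6, -1.0, -0.2]
finger_gap: -0.0001
grip_force: 0.4
```

```bash
python3 -c "
from plan import *
now()"
```

```text
t 17.8 dock pos mm [-79.1   0.2  99. ] toolx yaw(dock) 180.0 tilt -1.0 F dock [ 1.  -0.7 -0.2] q [-0.41  0.23  2.05  0.    0.87 -0.53] gap -0.0001
```

>>> servo_tool:
  motion:
    - [0,[0.35,0,0.33],0]
    - [0,[0.35,0,0.33],0]
    - [0,[0,0,0],0]

```text
clock: 18.1
position: [0.4607, -0.1417, 0.0853]
orientation: [[-0.11, 0.994, -0.001], [0.994, 0.11, 0.002], [0.002, -0.001, -1.0]]
contact_force: [-0.8, 0.4, 0.1]
finger_gap: 0.0001
grip_force: 0.0
```

>>> servo_tool:
  motion:
    - [0,[0.25,0,0.4],0]
    - [0,[0.25,0,0.45],0]
    - [0,[0,0,0],0]

```text
clock: 18.4
position: [0.4581, -0.1317, 0.0673]
orientation: [[-0.111, 0.994, -0.005], [0.994, 0.111, 0.002], [0.003, -0.004, -1.0]]
contact_force: [0.8, -0.1, -0.8]
finger_gap: 0.0001
grip_force: 0.0
```

```bash
python3 -c "
from plan import *
now()"
```

```text
t 18.4 dock pos mm [-103.3   -1.6   67.3] toolx yaw(dock) 180.0 tilt -1.0 F dock [ 0.2  0.8 -0.8] q [-0.37  0.26  2.08  0.    0.8  -0.48] gap 0.0001
```

```bash
python3 -c "
from plan import *
from h import *
from cell import optics
d=optics.snapshot('side')
# sample heights along y lines in dock frame: side camera
K,R,t=d['K'],d['R'],d['t']
u,v=np.meshgrid(np.arange(560),np.arange(420));Z=d['depth']
P=np.stack([(u-K[0,2])/K[0,0]*Z,(v-K[1,2])/K[1,1]*Z,Z],-1)-t
W=((P@R)-o)@Q.T
ok=Z>0
def col(y0,y1,x0,x1):
  m=ok&(W[...,1]>y0)&(W[...,1]<y1)&(W[...,0]>x0)&(W[...,0]<x1)&(W[...,2]<.2)&(W[...,2]>.0)
  r=W[m];c=d['img'][m];i=np.argsort(-v[m])
  for j in i[::max(1,len(i)//22)]:print((r[j]*1e3).round(0),c[j])
print('centre');col(-.003,.003,-.15,.06)
print('push face');col(-.003,.003,.1,.15)
print('wire y=25');col(.022,.031,-.1,.05)
"
```

```text
centre
[60.  2. 51.] [140 127 112]
[51.  3. 59.] [210 197 178]
[11.  1. 33.] [204 193 193]
[ 5.  1. 41.] [109 104  99]
[ 4.  1. 53.] [167 159 153]
[-33.  -3.  35.] [90 88 88]
[-40.   2.  35.] [165 157 153]
[-50.   0.  37.] [166 158 153]
[-47.   0.  49.] [112 106 102]
[-51.   0.  52.] [160 151 145]
[-67.  -2.  53.] [148 140 136]
[-77.  -2.  58.] [147 139 136]
[-91.  -1.  61.] [147 139 134]
[-92.  -1.  73.] [53 42 42]
[-91.  -1.  86.] [28 27 28]
[-92.  -1.  98.] [28 27 27]
[-100.   -0.  102.] [44 42 42]
[-91.  -3. 117.] [28 27 27]
[-111.    3.  116.] [67 56 49]
[-93.   3. 146.] [25 23 26]
[-92.   0. 152.] [23 23 23]
[-91.  -2. 161.] [24 24 25]
[-90.   1. 170.] [25 24 25]
[-68.   3. 195.] [24 23 26]
push face
[148.   2.  12.] [78 80 81]
[144.  -2.  12.] [78 78 79]
[142.   2.  12.] [77 76 79]
[138.  -2.  12.] [78 77 79]
[136.  -0.  12.] [81 79 81]
[133.   0.  13.] [78 77 80]
[128.  -2.  11.] [79 78 81]
[126.   2.  12.] [77 75 78]
[126.   0.  14.] [80 79 81]
[120.   0.  11.] [80 78 82]
[118.   3.  12.] [77 77 78]
[113.   3.  11.] [78 77 78]
[110.   1.  10.] [76 76 77]
[110.   1.  14.] [11
[... 388 characters left out ...]
y=25
[46. 29. 54.] [140 167 131]
[16. 23. 33.] [205 197 196]
[11. 26. 35.] [202 193 193]
[10. 26. 41.] [114 108 104]
[ 2. 28. 40.] [128 120 118]
[-8. 29. 41.] [142 136 134]
[-15.  27.  42.] [153 145 141]
[-21.  27.  43.] [147 140 135]
[-27.  27.  45.] [137 130 126]
[-36.  28.  44.] [119 113 110]
[-48.  28.  44.] [ 91  96 107]
[-52.  28.  48.] [ 73  90 114]
[-61.  26.  51.] [153 145 141]
[-74.  24.  50.] [119 123 132]
[-90.  27. 117.] [23 24 25]
[-91.  27. 123.] [27 26 27]
[-98.  23. 124.] [57 57 60]
[-94.  25. 150.] [75 61 53]
[-94.  25. 159.] [25 24 27]
[-91.  25. 166.] [23 23 26]
[-92.  25. 171.] [24 24 25]
[-92.  23. 177.] [23 22 25]
[-94.  23. 181.] [24 23 25]
[-92.  30. 188.] [27 28 29]
```

The loop is engaged under the lip and the lever is near centre. Pressing down.

>>> servo_tool:
  motion:
    - [0,[0.1,0,0.3],0]
    - [0,[0.1,0,0.3],0]
    - [0,[0,0,0.2],0]
    - [0,[0,0,0],0]

```text
clock: 18.85
position: [0.4592, -0.1289, 0.0526]
orientation: [[-0.11, 0.994, -0.002], [0.994, 0.11, 0.001], [0.001, -0.002, -1.0]]
contact_force: [-0.2, 0.0, -0.2]
finger_gap: -0.0
grip_force: 0.0
```

>>> servo_tool:
  motion:
    - [0,[0,0,0.1],0]
    - [0,[0,0,0.1],0]
    - [0,[0,0,0],0]

```text
clock: 19.15
position: [0.4603, -0.1294, 0.0504]
orientation: [[-0.11, 0.994, 0.0], [0.994, 0.11, -0.0], [-0.0, 0.0, -1.0]]
contact_force: [-2.4, 0.8, 7.0]
finger_gap: -0.0004
grip_force: 3.3
```

The lever is against its stop (7 N). Retract and verify.

>>> servo_tool:
  motion:
    - [0,[0,0,0.05],0]
    - [0,[0,0,0],0]
    - [0,[0,0,-1],0]
    - [0,[0,0,-1],0]
    - [0,[0,0,-1],0]
    - [0,[0,0,-1],0]
    - [0,[0,0,-1],0]
    - [0,[0,0,0],0]

```text
clock: 19.95
position: [0.4625, -0.1302, 0.1515]
orientation: [[-0.11, 0.994, 0.007], [0.994, 0.11, -0.003], [-0.003, 0.006, -1.0]]
contact_force: [0.9, 0.1, -0.2]
finger_gap: -0.0001
grip_force: 0.0
```

```bash
python3 -c "
from plan import *
from h import *
from cell import optics
now()
d=optics.snapshot('side')
K,R,t=d['K'],d['R'],d['t']
u,v=np.meshgrid(np.arange(560),np.arange(420));Z=d['depth']
W=(((np.stack([(u-K[0,2])/K[0,0]*Z,(v-K[1,2])/K[1,1]*Z,Z],-1)-t)@R)-o)@Q.T
def col(y0,y1,x0,x1,n=14):
  m=(Z>0)&(W[...,1]>y0)&(W[...,1]<y1)&(W[...,0]>x0)&(W[...,0]<x1)&(W[...,2]<.1)
  r=W[m];c=d['img'][m];i=np.argsort(-v[m])
  for j in i[::max(1,len(i)//n)]:print((r[j]*1e3).round(0),c[j])
print('lever');col(-.003,.003,-.15,-.05)
m=(abs(W[...,1])<.03)&(W[...,0]>.1)&(W[...,0]<.13)&(W[...,2]>.02)&(W[...,2]<.055);print('push face',np.median(W[m],0))
print('wire');col(.022,.031,-.08,.02)
"
```

```text
t 19.95 dock pos mm [-104.3    2.9  151.5] toolx yaw(dock) 179.9 tilt -1.0 F dock [ 0.   0.9 -0.2] q [-0.37  0.12  2.04  0.    0.97 -0.48] gap -0.0001
lever
[-51.   0.  37.] [164 156 151]
[-53.  -2.  51.] [161 151 146]
[-59.   3.  50.] [161 154 149]
[-60.   0.  52.] [163 155 149]
[-74.  -2.  48.] [166 158 152]
[-76.   1.  50.] [163 153 148]
[-84.  -2.  50.] [166 157 151]
[-89.   1.  49.] [163 153 148]
[-96.  -1.  51.] [165 156 151]
[-98.   1.  52.] [174  72  68]
[-107.   -1.   53.] [105  27  26]
[-111.   -1.   53.] [97 25 25]
[-121.    2.   52.] [96 24 24]
[-127.   -1.   51.] [100  26  25]
push face [0.11352022 0.00070856 0.03752852]
wire
[18. 23. 35.] [202 194 192]
[13. 25. 34.] [200 191 191]
[11. 26. 38.] [112 105 102]
[10. 23. 41.] [128 122 118]
[-0. 28. 38.] [127 121 118]
[-7. 29. 39.] [141 133 131]
[-11.  24.  42.] [198 189 183]
[-41.  23.  24.] [32 45 70]
[-23.  27.  42.] [149 140 136]
[-39.  23.  35.] [161 152 149]
[-37.  28.  40.] [124 117 113]
[-45.  28.  40.] [102 107 116]
[-53.  23.  40.] [174 165 159]
[-61.  29.  40.] [ 65  82 110]
[-66.  24.  44.] [197 186 181]
```

The lever lies flat, the loop is under the lip and the carriage is home. Handing in.

```bash
python3 -c "
from cell import ctrl
print(ctrl.hand_in())"
```

```text
the job is handed in; nothing more can be done
None
```

The carriage is home, the wire loop is hooked under the keeper and the lever is pressed flat over centre; I handed the job in at about 20 s, with no verdict returned.

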